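# Trip test of the engraver's bench power box

### The job

Give the bench power box its trip test: press the test button until the trip lever drops, then lift the lever back up until it latches and stays up by itself. Then swing the hinged keeper bar across in front of the lever, fully shut past its click stop, working gently and leaving the tools around the box where they are.

Things in the scene. Friction and masses are not known exactly. Their poses are not given: they have to be found in the camera images.
- unit: Grey power box fixed to the bench, 160 (x) x 210 (y) x 70 mm high. Origin: centre of its underside, on the bench; z up; its front faces -x (to the robot). The (x, y, z) in mm below are in this frame. A round glass dome at (-50, 50), up to z 82, is only a pilot lamp. Behind the lever a grey hood spans x 36 to 78, y -22 to 22, up to z 102. Flat outlets at the rear.
- button_top (a point): Centre of the top of the test button, a round black push button, at (-56, -60, 88) when up; radius 11 mm, in a steel collar of radius 17 mm up to z 78.
- button (a joint): Travel of the test button in m: 0 up, 0.008 fully down; it trips part way down and springs back. Fully down takes about 5 N.
- lever_tip (a point): Centre of the black crossbar of the trip lever: a round bar along the box's y, 48 mm long over all, 12 mm thick, 55 mm from the pivot, on a steel stem 10 mm thick. At (20, 0, 145) when up.
- lever_pivot (a point): Middle of the trip lever's pivot axis, which runs along the box's y at (20, 0, 90), between two steel cheeks (y 12 to 22 mm either side, up to z 102).
- lever (a joint): Angle of the trip lever in rad: about 0 standing upright (latched), growing as it falls forward (to the box's -x) to 1.22 fully dropped; end stop at -0.06, just past the latching point. A spring pulls it down: some 5 N at the crossbar lift it, a little more at the latch. It stays up only when latched.
- keeper_hinge (a point): Hinge axis (vertical) of the keeper bar, at bar height, (-10, 65, 120) in the box's frame.
- keeper_knob (a point): Centre of the steel ball, 18 mm thick, at the free end of the keeper bar, 150 mm from the hinge axis. The bar is a round level steel rod 10 mm thick, its axis 120 mm above the bench.
- keeper (a joint): Angle of the keeper bar in rad: 0 shut (the bar lies along the box's y, in front of the raised lever, against the back stop), pi/2 pointing from the hinge to the box's -x; it starts wide open, above 1.7. The sprung nub is met near 0.11 and takes some 4 N at the catch to pass; beyond it the bar stays shut.
- catch (a point): Where the axis of the shut keeper bar lies in its catch, (-10, -60, 120). The catch is a steel post, x -28 to 4, y -69 to -51, up to z 108, with a back stop behind the bar up to z 130 and a sprung steel nub, 16 mm thick, rounded, up to z 117, in front of it. Hinge post: at (-10, 65), radius 8 mm.
- vise: Bystander: round dark steel engraver's ball vise, 94 mm across, 74 mm high. Origin: centre of its underside.
- tin: Bystander: open aluminium tin, 72 mm across the rim, 85 mm high. Origin: centre of its underside.
- graver: Bystander: engraving tool with a wooden mushroom handle, lying along its x, 130 mm long, 22 mm high. Origin: on the bench under its middle.
- tweezers: Bystander: steel tweezers lying along their x, 137 mm long, 7 mm high. Origin: on the bench under their middle.

How it is judged (in metres and radians):
On the way, in this order (a step that is already met when the one before it is completed fails the run):
1. the lever drops while the test button is pressed (value of joint lever above 0.5 rad and value of joint button above 0.0015 m).
2. the lever is lifted and stays up latched, not touched by the fingers (value of joint lever below 0.05 rad and contact force between the fingers and unit below 0.1 N), for 0.2 s.
3. the keeper bar is shut past its click stop (value of joint keeper below 0.035 rad), for 0.2 s.
At the end, for the whole second after the job is handed in: The lever is up and latched (within 0.05 rad of upright), the keeper bar is shut past its nub (within 0.035 rad), the test button has sprung back up (within 1.5 mm) (value of joint lever below 0.05 rad and value of joint keeper below 0.035 rad and value of joint button below 0.0015 m); the robot touches nothing.
It fails at once if a bystander tool is moved by more than 20 mm (distance of any of vise, tin, graver, tweezers from where it was at the start of the episode above 0.02 m).
It fails at once if the fingers push on the box or its parts with more than 30 N (contact force between the fingers and unit above 30 N).
It also fails if it takes over 58 s, if anything falls off the work surface, if the arm or the gripper's body presses on something with over 40 N, if the wrist force passes 120 N, or if a joint passes its speed limit or range.

### The arm

A 7-joint arm with a two-finger parallel gripper is mounted at the origin on the work surface. World frame = base frame: x ahead of the robot, y to its left, z up, the work surface at z = 0. Lengths are in mm, angles in degrees, forces in N, time in s.
With the tool pointing down it reaches from about 425 to 1025 mm from the base axis. Payload 3.6 kg.
Tool frame: the origin (TCP) lies at the very end of the fingers, on their centre line; the grasp point (between the pads) lies manip.hold_point_z behind it (manip.hold_point_z is the distance from the TCP to the grasp point, in mm); z points along the fingers, y is the line along which they close (so a half turn about z gives the same grasp; the last joint's range is limited). The gripper opens to 85 mm and grips with 20 to 120 N. Pads are 22 mm wide; open, the fingers measure 114 mm over their backs; the gripper's body (76 mm by 85 mm) begins 54 mm behind the grasp point. The pads swing forward as they close: fully open they stand 13 mm farther back than shut.
Start: joints at [-71.476, 33.873, 2.773, 92.16, -1.908, 54.013, -1.931], TCP at [293.502, 662.937, 231.302] pointing down, gripper open.
Joint ranges: [-153.93, 153.93], [-27.13, 128.08], [-72.61, 78.16], [10.71, 143.7], [-87.88, 267.88], [4.46, 118.87], [-176.78, 176.78]. Speed limits (degrees/s): [147.25, 147.25, 180, 180, 180, 180, 180].

### API

Orientations are given as [roll, pitch, yaw] about the fixed x, y, z axes, in that order (R = Rz(yaw) Ry(pitch) Rx(roll)).
In Python, from bench import manip, snapshot gives the robot as it stands.
- The arm moves only by the tool arm_command, never from a script. Its argument "increments" is a list of rows, each an object with "linear": the shift along the tool's x, y, z in cm, a list of three; "dr": the turn, a rotation vector about the tool's x, y, z in rad, a list of three; "hand": the opening, from 0 (shut) to 1 (fully open). A call has 1 to 20 rows; each row is the pose to reach, as a shift and turn from the pose commanded when the call began, along the tool's axes at that moment; what a row does not reach only later rows make up. A row lasts 1/10 s, in which the tool goes at most 50 mm and 8.59 degrees, less where a joint would pass 70% of its speed; a pose out of reach is approached as far as the arm can. A call with a gripper value outside its range is refused whole. The fingers move at their own pace and stop on an object; "force" is the grip in N (left out, the last holds). Time passes only in rows, so rows that repeat a pose let the fingers close. It gives the time, the measured TCP pose, the force, the opening and the grip force at its end, in the units of the state.
- manip.read_state(): the state, without advancing time (a new reading comes with each control period).
- snapshot(name): name is "scene" or "top" or "wrist"; returns a dict with "color" (480x640x3 uint8, blue, green, red), "camera_matrix" (3x3 intrinsics, pixels), "R" (3x3) and "t" (3): a world point X has camera coordinates R X + t; the wrist camera has in their place "tool_from_camera" (4x4, takes a point from camera to tool coordinates, whose origin is the TCP and whose axes are the flange's). Camera axes: x right, y down, z forward; pixel columns grow to the right and rows downward; lengths in mm; the calibration is good to about 2 mm. A picture is of the moment at which its call begins: read the wrist's pose just before it. There is no depth.
- manip.close_job(): hands the job in; it is judged then, once.
The state is a dict: "time_s": time; "q": joint angles; "joint_vel": joint speeds; "joint_torque": joint torques, N m; "tool_pos": TCP position; "tool_rot": TCP orientation; "wrist_force": force on the tool from outside, world axes, zero at the start; "ft_torque": the same for the moment, N m; "opening": finger opening in mm; "grip_force": force on a finger pad.
Only numpy, scipy, OpenCV 4.12 (cv2) and the standard library are available. Lean on these libraries where they do the work, as an engineer would, in place of code of your own. Each camera call takes 0.05 s, during which the arm holds its last target. There are 200 camera calls.

## Working session

There is one attempt and no reset: what is moved stays moved. The work goes in short steps, Python scripts to look and compute and a tool call to move; the robot and the scene stay as the last step left them, time stands still between calls to the robot, and variables do not carry over. Pictures are saved under pics/ and viewed, at most 10 in all, crops included, and the job is handed in when it is done.

Besides the shell and the picture viewer there is one more tool, called as name([rows], argument=value, ...), one row to a line, values as JSON. arm_command: Moves the arm, as the interface text tells. Its arguments: {"type":"object","properties":{"increments":{"type":"array"},"force":{"type":"number"}},"required":["increments"]}

```bash
mkdir -p pics; ls; python3 - <<'E'
from bench import manip, snapshot
import cv2,numpy as np
print(manip.read_state(), manip.hold_point_z)
for n in ("scene","top"):
    s=snapshot(n); cv2.imwrite(f"pics/{n}0.png",s["color"]); np.savez(f"{n}0.npz",**s)
    print(n,s["camera_matrix"],s["R"],s["t"])
E
```

```text
pics
{'time_s': 0.0, 'q': array([-71.47495487,  33.92606161,   2.76667313,  92.23872213,
        -1.90746474,  54.01145084,  -1.93004944]), 'joint_vel': array([-0.02170959, -0.00299652,  0.08624936,  0.02244312, -0.02313285,
       -0.07310896, -0.04933756]), 'joint_torque': array([-3.86835936e-04, -5.48697782e+01,  1.54634736e+00, -1.98128879e+01,
        9.41778591e-03,  8.69562209e-03,  6.00078195e-06]), 'tool_pos': array([293.16912183, 662.15598014, 230.12129305]), 'tool_rot': array([-1.79870061e+02,  7.36341196e-03,  1.56124038e+02]), 'wrist_force': array([ 0.17693175, -0.05961147, -0.07669378]), 'ft_torque': array([-0.02528786,  0.01235964, -0.04614635]), 'grip_force': 0.0, 'opening': 85.62372146374197} 18.700000000000003
scene [[498.21834978   0.         322.5417058 ]
 [  0.         498.21834978 233.97941012]
 [  0.           0.           1.        ]] [[ 0.4396042   0.89788517  0.02345995]
 [ 0.54127737 -0.2439848  -0.80466778]
 [-0.71677539  0.36643367 -0.59326166]] [-331.79043762 -240.35184761 1424.91225436]
top [[552.54280269   0.         313.11373461]
 [  0.         552.54280269 242.70430997]
 [  0.           0.           1.        ]] [[ 1.42855300e-02 -9.99897395e-01  1.05965480e-03]
 [-9.98518801e-01 -1.43214600e-02 -5.24890359e-02]
 [ 5.24988261e-02 -3.08251543e-04 -9.98620938e-01]] [  49.45794079  603.45389988 1103.26223765]
```

View pics/scene0.png

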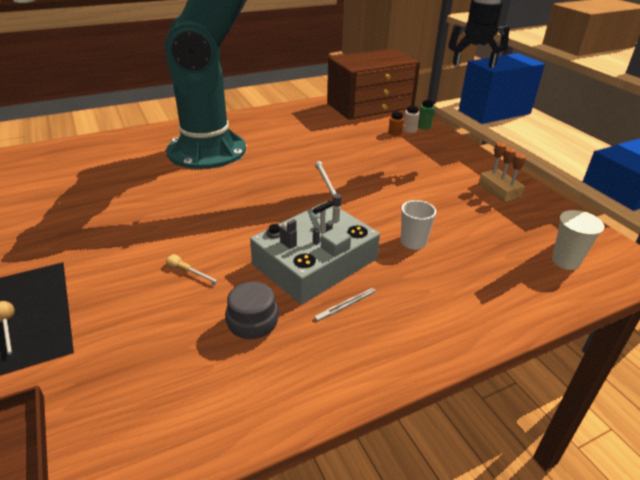

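View pics/top0.png

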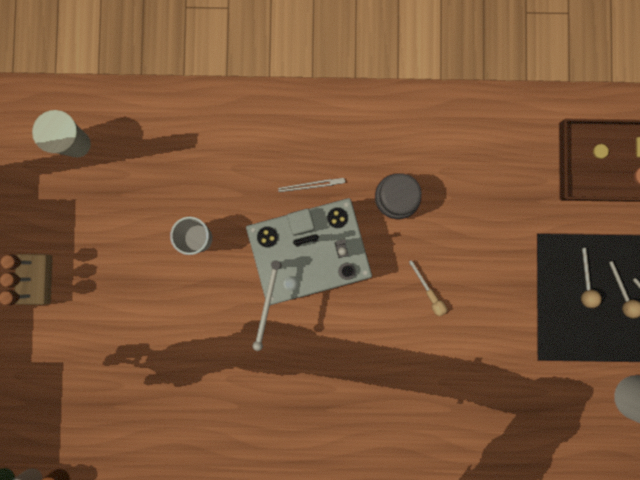

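Top view: box centred near (309,252), button (348,271), lever crossbar (306,240), hinge (276,265), knob (257,346), catch (341,248). The tin is at (190,236), left of the box; the vise (399,196), tweezers and graver are behind and to the right. I'll zoom in for more precise pixels.

```bash
python3 - <<'E'
import cv2,numpy as np
t=cv2.imread("pics/top0.png")[195:355,230:390]; s=cv2.imread("pics/scene0.png")[150:310,240:400]
f=lambda i:cv2.resize(i,(400,400),interpolation=cv2.INTER_CUBIC)
cv2.imwrite("pics/crop0.png",np.clip(np.hstack([cv2.resize(t,(400,400),interpolation=2),f(s)])*1.3,0,255))
E
```

```text
[ WARN:0@0.048] global loadsave.cpp:1063 imwrite_ Unsupported depth image for selected encoder is fallbacked to CV_8U.
```

View pics/crop0.png

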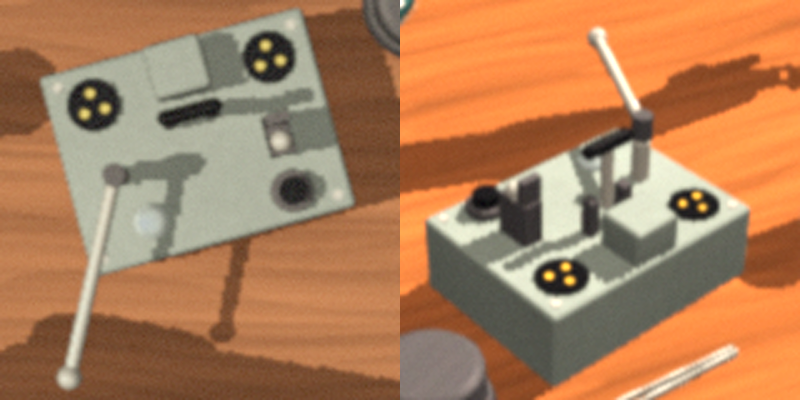

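The crop shows all four top corners, the button, the crossbar and the knob clearly in both views. I'll fit the pose from these points.

```bash
cat > h.py <<'E'
import numpy as np
from scipy.optimize import least_squares
from scipy.spatial.transform import Rotation as Ro
def proj(s,X):
    c=np.asarray(X)@s["R"].T+s["t"]; p=c@s["camera_matrix"].T; return p[:,:2]/p[:,2:]
def w(b,P):
    P=np.atleast_2d(np.asarray(P,float)); c,s=np.cos(b[2]),np.sin(b[2])
    return np.c_[b[0]+c*P[:,0]-s*P[:,1], b[1]+s*P[:,0]+c*P[:,1], P[:,2]]
E
python3 - <<'E'
from h import *
from bench import manip
T=np.load("top0.npz");S=np.load("scene0.npz")
C=[(80,-105,70),(80,105,70),(-80,-105,70),(-80,105,70),(-56,-60,88),(20,0,149),(-10,65,128)]
ut=np.array([(300,9),(41,77),(355,205),(103,273),(294,188),(190,112),(116,173)])/2.5+[230,195]-.3
us=np.array([(155,319),(348,210),(28,222),(87,194),(211,143)])/2.5+[240,150]-.3
Cs=[C[0],C[1],C[2],(-56,-60,88),(20,0,145)]
kt=np.array([(68,378)])/2.5+[230,195]-.3; ks=np.array([(197,36)])/2.5+[240,150]-.3
def kn(b,a): return w(b,[(-10-150*np.sin(a),65-150*np.cos(a),120)])
def f(p,sep=0):
    r=[(proj(T,w(p,C))-ut).ravel(),(proj(S,w(p,Cs))-us).ravel(),(proj(T,kn(p,p[3]))-kt).ravel(),(proj(S,kn(p,p[3]))-ks).ravel()]
    return np.concatenate(r)
r=least_squares(f,[500,0,.25,1.8],x_scale=[100,100,1,1],loss="soft_l1")
b=r.x;print(b,np.degrees(b[2:]));print(f(b).reshape(-1,2).round(1))
for n,P in dict(button=(-56,-60,88),tip=(20,0,145),tipdown=(20-55*np.sin(1.22),0,90+55*np.cos(1.22)),hinge=(-10,65,120),catch=(-10,-60,120)).items(): print(n,w(b,P).round(1))
print("knob",kn(b,b[3]).round(1))
st=manip.read_state();print(st["tool_pos"],st["tool_rot"]);np.save("b.npy",b)
# graver etc. bench points in top view
for n,u,z in (("tin",(190,236),85),("vise",(399,196),60)):
    d=T["R"].T@np.linalg.solve(T["camera_matrix"],[*u,1]);o=-T["R"].T@T["t"];print(n,(o+d*(z-o[2])/d[2]).round())
E
```

```text
[5.83561882e+02 6.63781943e+01 2.86103318e-01 2.06585923e+00] [ 16.39251261 118.36501474]
[[ 0.2 -1.6]
 [-0.9  0.3]
 [ 0.8 -0.2]
 [-3.8  2.1]
 [-0.1  0.8]
 [-0.3 -0.9]
 [-0.6  0.9]
 [-0.2  1.5]
 [ 2.1 -0.5]
 [-2.4 -0.7]
 [-0.7 -0.2]
 [-0.9  1.3]
 [ 0.4 -0.6]
 [ 0.4  1.3]]
button [[546.8  -7.   88. ]]
tip [[602.7  72.  145. ]]
tipdown [[553.2  57.4 108.9]]
hinge [[555.6 125.9 120. ]]
catch [[590.9   6.  120. ]]
knob [[408.9 157.  120. ]]
[293.1998754  662.26079833 230.26553018] [-1.79886237e+02  6.30486369e-03  1.56122849e+02]
tin [608. 292.  85.]
vise [ 694. -108.   60.]
```

```bash
cat >> h.py <<'E'
def pose(b,P,phi,flip=180,rz=0):
    """box-frame TCP P; tilt phi deg from down toward box +x; tool x=-box x, tool y=box y (tilted), spin rz deg about world z"""
    p=w(b,P)[0]; th=np.radians(phi)
    z=[np.sin(th),0,-np.cos(th)]; y=[0,1,0]; R=np.c_[np.cross(y,z),y,z]
    return p, Ro.from_euler('z',np.degrees(b[2])+rz,degrees=True)*Ro.from_matrix(R)
def inc(st,poses):
    R0=Ro.from_euler('xyz',st["tool_rot"],degrees=True)
    for p,R in poses: print((R0.inv().apply(p-st["tool_pos"])/10).round(2).tolist(),(R0.inv()*R).as_rotvec().round(3).tolist())
E
python3 - <<'E'
from h import *
from bench import manip
T=np.load("top0.npz");S=np.load("scene0.npz")
C=[(80,-105,70),(80,105,70),(-80,-105,70),(-56,-60,88),(20,0,150),(-10,65,128)]
ut=np.array([(300,9),(41,77),(355,205),(294,188),(190,112),(116,173)])/2.5+[230,195]-.3
kt=np.array([(68,378)])/2.5+[230,195]-.3
def kn(b,a): return w(b,[(-10-150*np.sin(a),65-150*np.cos(a),120)])
f=lambda p:np.r_[(proj(T,w(p,C))-ut).ravel(),(proj(T,kn(p,p[3]))-kt).ravel()]
b=least_squares(f,[500,0,.25,1.8],x_scale=[100,100,1,1]).x
print(b,np.degrees(b[2:]));print(f(b).reshape(-1,2).round(1).tolist());np.save("b.npy",b)
inc(manip.read_state(),[pose(b,(-80,-20,260),0)])
E
```

```text
[5.83236081e+02 6.61485585e+01 2.81159542e-01 2.06415022e+00] [ 16.10925515 118.26709572]
[[0.6, -1.2], [-0.7, 0.1], [0.8, 0.3], [-0.1, 1.2], [-0.1, -0.7], [-0.5, 0.9], [0.1, -0.6]]
[-45.81, -49.45, -2.87] [-0.002, -0.001, -0.698]
```

arm_command([
  {"linear": [-3, -3.2, -1], "dr": [0, 0, -0.05], "hand": 0},
  {"linear": [-6, -6.5, -2], "dr": [0, 0, -0.1], "hand": 0},
  {"linear": [-9, -9.7, -2.9], "dr": [0, 0, -0.15], "hand": 0},
  {"linear": [-12, -13, -2.9], "dr": [0, 0, -0.2], "hand": 0},
  {"linear": [-15, -16.2, -2.9], "dr": [0, 0, -0.25], "hand": 0},
  {"linear": [-18, -19.5, -2.9], "dr": [0, 0, -0.3], "hand": 0},
  {"linear": [-21, -22.7, -2.9], "dr": [0, 0, -0.35], "hand": 0},
  {"linear": [-24, -26, -2.9], "dr": [0, 0, -0.4], "hand": 0},
  {"linear": [-27, -29.2, -2.9], "dr": [0, 0, -0.45], "hand": 0},
  {"linear": [-30, -32.4, -2.9], "dr": [0, 0, -0.5], "hand": 0},
  {"linear": [-33, -35.6, -2.9], "dr": [0, 0, -0.55], "hand": 0},
  {"linear": [-36, -38.9, -2.9], "dr": [0, 0, -0.6], "hand": 0},
  {"linear": [-39, -42.1, -2.9], "dr": [0, 0, -0.65], "hand": 0},
  {"linear": [-42, -45.3, -2.9], "dr": [0, 0, -0.7], "hand": 0},
  {"linear": [-44, -47.5, -2.9], "dr": [0, 0, -0.7], "hand": 0},
  {"linear": [-45.8, -49.4, -2.9], "dr": [0, 0, -0.7], "hand": 0},
  {"linear": [-45.8, -49.4, -2.9], "dr": [0, 0, -0.7], "hand": 0},
  {"linear": [-45.8, -49.4, -2.9], "dr": [0, 0, -0.7], "hand": 0},
  {"linear": [-45.8, -49.4, -2.9], "dr": [0, 0, -0.7], "hand": 0},
])

```text
time_s: 2.0
tool_pos: [511.8, 27.2, 260.1]
tool_rot: [180.0, -0.0, -163.7]
wrist_force: [0.1, 0.5, 0.1]
opening: -0.1
grip_force: 0.0
```

```bash
python3 - <<'E'
from h import *
from bench import manip,snapshot
import cv2,pickle
st=manip.read_state();s=snapshot("wrist");pickle.dump((st,s),open("w1.pkl","wb"))
print({k:np.round(st[k],2) for k in("time_s","tool_pos","tool_rot","opening","wrist_force","q")});print(s["tool_from_camera"].round(2).tolist())
cv2.imwrite("pics/w1.png",s["color"])
E
```

```text
{'time_s': np.float64(2.0), 'tool_pos': array([511.76,  27.18, 260.06]), 'tool_rot': array([ 1.7995e+02, -4.0000e-02, -1.6366e+02]), 'opening': np.float64(-0.05), 'wrist_force': array([0.14, 0.47, 0.08]), 'q': array([-10.34,  16.53,   2.81, 117.72,  -1.17,  45.82,  99.51])}
[[0.0, -0.95, -0.33, 82.93], [1.0, 0.0, -0.0, -0.61], [0.0, -0.33, 0.95, -142.06], [0.0, 0.0, 0.0, 1.0]]
```

View pics/w1.png

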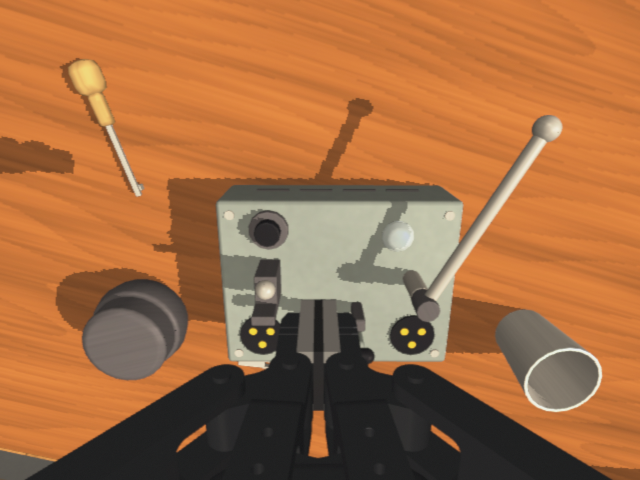

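Wrist view: the top face corners are at (218,202), (462,200), (230,361) and (444,361), the button is at (267,232), and the knob is at (547,128). I'll refine the pose from these.

```bash
python3 - <<'E'
from h import *
import pickle
st,s=pickle.load(open("w1.pkl","rb"))
M=np.eye(4);M[:3,:3]=Ro.from_euler('xyz',st["tool_rot"],degrees=True).as_matrix();M[:3,3]=st["tool_pos"]
E=np.linalg.inv(M@s["tool_from_camera"]);W=dict(R=E[:3,:3],t=E[:3,3],camera_matrix=s["camera_matrix"])
C=[(-80,-105,70),(-80,105,70),(80,-105,70),(80,105,70),(-56,-60,88)]
u=np.array([(218,202),(462,200),(230,361),(444,361),(267,232)])
def kn(b,a): return w(b,[(-10-150*np.sin(a),65-150*np.cos(a),120)])
f=lambda p:np.r_[(proj(W,w(p,C))-u).ravel(),(proj(W,kn(p,p[3]))-(547,128)).ravel()]
b=least_squares(f,np.load("b.npy"),x_scale=[100,100,1,1]).x
print(b,np.degrees(b[2:]));print(f(b).reshape(-1,2).round(1).tolist())
b=(b+np.load("b.npy"))/2;np.save("b.npy",b);print(b)
inc(st,[pose(b,(-56,-60,z),0) for z in (130,100,92,78,79)])
E
```

```text
[5.82953466e+02 6.62035178e+01 2.85574162e-01 2.05737506e+00] [ 16.36219424 117.87890796]
[[-3.9, -2.0], [3.8, 0.2], [-2.3, 1.2], [2.1, 1.5], [-0.4, 2.2], [0.5, -0.9]]
[5.83094774e+02 6.61760382e+01 2.83366852e-01 2.06076264e+00]
[-2.34, -4.27, 13.0] [0.001, -0.001, 0.002]
[-2.34, -4.27, 16.0] [0.001, -0.001, 0.002]
[-2.34, -4.27, 16.8] [0.001, -0.001, 0.002]
[-2.34, -4.27, 18.2] [0.001, -0.001, 0.002]
[-2.34, -4.27, 18.1] [0.001, -0.001, 0.002]
```

arm_command([
  {"linear": [-1.2, -2.1, 4], "dr": [0, 0, 0], "hand": 0},
  {"linear": [-2.3, -4.3, 8], "dr": [0, 0, 0], "hand": 0},
  {"linear": [-2.3, -4.3, 12], "dr": [0, 0, 0], "hand": 0},
  {"linear": [-2.3, -4.3, 14.5], "dr": [0, 0, 0], "hand": 0},
  {"linear": [-2.3, -4.3, 16], "dr": [0, 0, 0], "hand": 0},
  {"linear": [-2.3, -4.3, 16.6], "dr": [0, 0, 0], "hand": 0},
  {"linear": [-2.3, -4.3, 16.9], "dr": [0, 0, 0], "hand": 0},
  {"linear": [-2.3, -4.3, 17.2], "dr": [0, 0, 0], "hand": 0},
  {"linear": [-2.3, -4.3, 17.4], "dr": [0, 0, 0], "hand": 0},
  {"linear": [-2.3, -4.3, 17.6], "dr": [0, 0, 0], "hand": 0},
  {"linear": [-2.3, -4.3, 17.7], "dr": [0, 0, 0], "hand": 0},
  {"linear": [-2.3, -4.3, 17.7], "dr": [0, 0, 0], "hand": 0},
  {"linear": [-2.3, -4.3, 17.7], "dr": [0, 0, 0], "hand": 0},
])

```text
time_s: 3.35
tool_pos: [547.0, -8.9, 83.6]
tool_rot: [-180.0, 0.1, -163.8]
wrist_force: [0.3, 0.5, -0.1]
opening: -0.2
grip_force: 0.2
```

arm_command([
  {"linear": [0, 0, 0.1], "dr": [0, 0, 0], "hand": 0},
  {"linear": [0, 0, 0.2], "dr": [0, 0, 0], "hand": 0},
  {"linear": [0, 0, 0.3], "dr": [0, 0, 0], "hand": 0},
  {"linear": [0, 0, 0.3], "dr": [0, 0, 0], "hand": 0},
  {"linear": [0, 0, 0.3], "dr": [0, 0, 0], "hand": 0},
])

```text
time_s: 3.85
tool_pos: [546.8, -9.1, 80.4]
tool_rot: [-180.0, 0.0, -163.8]
wrist_force: [0.5, 0.4, 4.3]
opening: -0.4
grip_force: 2.3
```

```bash
python3 - <<'E'
from h import *
from bench import manip,snapshot
import cv2
s=snapshot("scene")["color"][150:310,240:400];a=cv2.resize(s,(400,400),interpolation=2)
c=cv2.resize(snapshot("wrist")["color"],(400,300))
c=cv2.copyMakeBorder(c,0,100,0,0,0)
cv2.imwrite("pics/p1.png",np.hstack([a,c]))
E
```

```text
(no output)
```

View pics/p1.png

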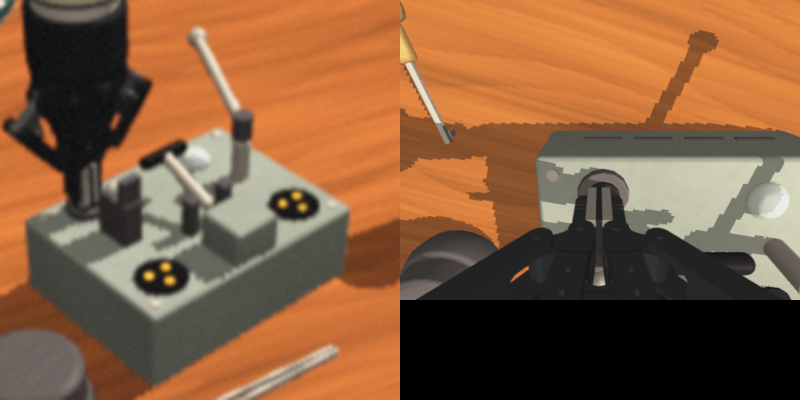

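Lever has dropped: the crossbar lies forward at (160,155) in the left crop. Next I'll plan the approach under the bar.

```bash
cat >> h.py <<'E'
def lv(th,phi,off,along):
    """TCP in box frame: lever angle th rad, tool tilt phi deg, centreline off mm below bar, tip along mm past it"""
    f=np.radians(phi);bar=np.array([20-55*np.sin(th),90+55*np.cos(th)])
    q=bar-off*np.array([np.cos(f),np.sin(f)])+along*np.array([np.sin(f),-np.cos(f)]);return (q[0],0,q[1])
E
python3 - <<'E'
from h import *
from bench import manip
b=np.load("b.npy");st=manip.read_state();print(st["tool_pos"])
inc(st,[pose(b,(-56,-60,120),0),pose(b,(-75,-45,145),12),pose(b,(-100,-15,150),30),pose(b,(-95,0,135),50),pose(b,lv(1.22,50,21,-35),50),pose(b,lv(1.22,50,21,12),50)])
E
```

```text
[546.85642568  -9.13467334  80.46118294]
[0.01, 0.22, -3.95] [-0.0, 0.001, -0.0]
[1.91, 1.71, -6.46] [-0.0, -0.209, -0.0]
[4.41, 4.71, -6.96] [-0.0, -0.523, -0.0]
[3.91, 6.21, -5.46] [-0.0, -0.872, -0.0]
[1.61, 6.22, -3.49] [-0.0, -0.872, -0.0]
[-1.99, 6.22, -0.46] [-0.0, -0.872, -0.0]
```

arm_command([
  {"linear": [0, 0, -1.5], "dr": [0, 0, 0], "hand": 0},
  {"linear": [0, 0.2, -4], "dr": [0, 0, 0], "hand": 0},
  {"linear": [1, 1, -5.5], "dr": [0, -0.1, 0], "hand": 0},
  {"linear": [1.9, 1.7, -6.5], "dr": [0, -0.2, 0], "hand": 0},
  {"linear": [3, 3.2, -6.8], "dr": [0, -0.33, 0], "hand": 0},
  {"linear": [4.4, 4.7, -7], "dr": [0, -0.46, 0], "hand": 0},
  {"linear": [4.4, 5.5, -6.5], "dr": [0, -0.59, 0], "hand": 0},
  {"linear": [4.2, 6.2, -6], "dr": [0, -0.72, 0], "hand": 0},
  {"linear": [3.9, 6.2, -5.5], "dr": [0, -0.83, 0], "hand": 0},
  {"linear": [2.8, 6.2, -4.5], "dr": [0, -0.87, 0], "hand": 0},
  {"linear": [1.6, 6.2, -3.5], "dr": [0, -0.87, 0], "hand": 0},
  {"linear": [1.6, 6.2, -3.5], "dr": [0, -0.87, 0], "hand": 0},
  {"linear": [1.6, 6.2, -3.5], "dr": [0, -0.87, 0], "hand": 0},
])

```text
time_s: 5.25
tool_pos: [536.6, 81.5, 237.4]
tool_rot: [178.6, 30.5, -168.2]
wrist_force: [0.1, -1.0, 0.7]
opening: -0.0
grip_force: 0.0
```

```bash
python3 - <<'E'
from h import *
from bench import manip,snapshot
import cv2
b=np.load("b.npy");st=manip.read_state();print(st["tool_pos"],st["tool_rot"],st["q"].round())
print(pose(b,lv(1.22,50,21,-35),50)[0])
inc(st,[pose(b,lv(1.22,50,21,12),50)])
s=snapshot("scene")["color"][150:310,240:400];a=cv2.resize(s,(400,400),interpolation=2)
c=cv2.copyMakeBorder(cv2.resize(snapshot("wrist")["color"],(400,300)),0,100,0,0,0)
cv2.imwrite("pics/p2.png",np.hstack([a,c]))
E
```

```text
[536.63371749  81.52392873 237.42863814] [ 178.61628792   30.52517312 -168.24201984] [-25.  14.  14. 136. -88.   5. 177.]
[514.00403356  46.05659904 115.31114908]
[7.18, -3.05, 13.38] [-0.027, -0.339, -0.064]
```

View pics/p2.png

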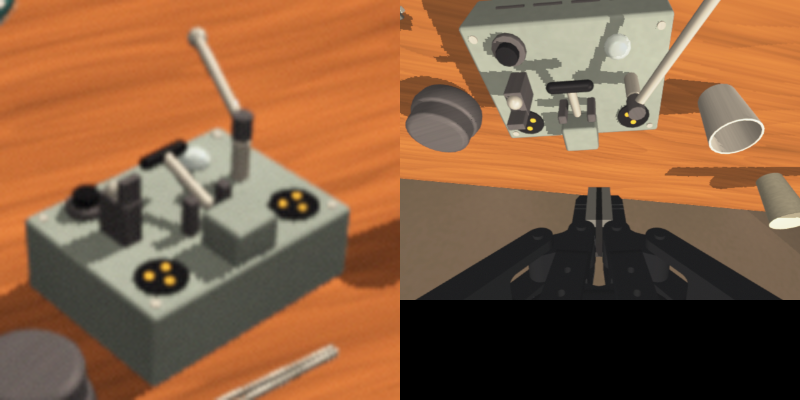

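The arm hit wrist limits (q5, q6 and q7), so a 50° tilt isn't reachable here. My rough arm model suggests a near-vertical tool works: push in front of the bar while moving slightly upward. First I'll unwind the wrist.

```bash
python3 - <<'E'
from h import *
from bench import manip
b=np.load("b.npy");st=manip.read_state()
inc(st,[pose(b,(-70,0,260),15),pose(b,(-90,0,260),0)])
E
```

```text
[1.27, -2.86, -3.28] [-0.006, 0.274, -0.07]
[2.98, -2.99, -4.3] [0.003, 0.536, -0.071]
```

arm_command([
  {"linear": [0.3, -0.7, -0.8], "dr": [0, 0.07, -0.02], "hand": 0},
  {"linear": [0.6, -1.4, -1.6], "dr": [0, 0.14, -0.04], "hand": 0},
  {"linear": [1, -2, -2.4], "dr": [0, 0.2, -0.05], "hand": 0},
  {"linear": [1.3, -2.9, -3.3], "dr": [0, 0.27, -0.07], "hand": 0},
  {"linear": [2, -3, -3.8], "dr": [0, 0.4, -0.07], "hand": 0},
  {"linear": [3, -3, -4.3], "dr": [0, 0.54, -0.07], "hand": 0},
  {"linear": [3, -3, -4.3], "dr": [0, 0.54, -0.07], "hand": 0},
  {"linear": [3, -3, -4.3], "dr": [0, 0.54, -0.07], "hand": 0},
  {"linear": [3, -3, -4.3], "dr": [0, 0.54, -0.07], "hand": 0},
  {"linear": [3, -3, -4.3], "dr": [0, 0.54, -0.07], "hand": 0},
  {"linear": [3, -3, -4.3], "dr": [0, 0.54, -0.07], "hand": 0},
  {"linear": [3, -3, -4.3], "dr": [0, 0.54, -0.07], "hand": 0},
])

```text
time_s: 6.55
tool_pos: [496.3, 40.7, 258.9]
tool_rot: [179.8, -0.3, -163.8]
wrist_force: [0.2, -0.1, -0.2]
opening: 0.0
grip_force: 0.0
```

```bash
python3 - <<'E'
from h import *
from bench import manip
b=np.load("b.npy");st=manip.read_state();print(st["q"].round(),st["time_s"],st["tool_rot"],st["tool_pos"])
inc(st,[pose(b,(-90,0,260),0),pose(b,(-90,0,140),0)])
E
```

```text
[-51.  23.  55. 121. -25.  49. 125.] 6.55 [ 179.76802448   -0.30122854 -163.8301311 ] [496.29232578  40.71841706 258.94677911]
[-0.05, 0.02, -0.11] [0.004, -0.005, -0.001]
[-0.11, -0.03, 11.89] [0.004, -0.005, -0.001]
```

arm_command([
  {"linear": [-0.2, 0, 3], "dr": [0, 0, 0], "hand": 0},
  {"linear": [-0.6, 0, 6], "dr": [0, 0, 0], "hand": 0},
  {"linear": [-1, 0, 9], "dr": [0, 0, 0], "hand": 0},
  {"linear": [-1.3, 0, 12], "dr": [0, 0, 0], "hand": 0},
  {"linear": [-1.5, 0, 14.5], "dr": [0, 0, 0], "hand": 0},
  {"linear": [-1.7, 0, 16.5], "dr": [0, 0, 0], "hand": 0},
  {"linear": [-2, 0, 17.7], "dr": [0, 0, 0], "hand": 0},
  {"linear": [-2.5, 0, 18], "dr": [0, 0, 0], "hand": 0},
  {"linear": [-2.9, 0, 18], "dr": [0, 0, 0], "hand": 0},
  {"linear": [-3.2, 0, 18], "dr": [0, 0, 0], "hand": 0},
  {"linear": [-3.2, 0, 18], "dr": [0, 0, 0], "hand": 0},
  {"linear": [-3.2, 0, 18], "dr": [0, 0, 0], "hand": 0},
])

```text
time_s: 7.75
tool_pos: [526.9, 50.3, 79.4]
tool_rot: [179.8, -0.3, -163.8]
wrist_force: [0.5, -0.3, 0.8]
opening: 0.0
grip_force: 0.0
```

```bash
python3 - <<'E'
from h import *
from bench import manip,snapshot
import cv2
b=np.load("b.npy");st=manip.read_state();print(st["q"].round(),st["time_s"],st["wrist_force"])
c,s=np.cos(b[2]),np.sin(b[2]);d=st["tool_pos"]-[b[0],b[1],0];print("box",c*d[0]+s*d[1],-s*d[0]+c*d[1],d[2])
# lifting path; finger reference x offset 17 behind bar, start z 30 below bar, ends 20 below
P=[]
for th in (1.22,1.1,.95,.8,.65,.5,.35,.2,.1,0,-.04):
    P.append(pose(b,(20-55*np.sin(th)-17,0,90+55*np.cos(th)-30+10*(1.22-th)/1.22+4*np.sin(np.pi*th/1.22)),0))
inc(st,P)
cv2.imwrite("pics/p3.png",np.hstack([cv2.resize(snapshot("scene")["color"][150:310,240:400],(400,400),interpolation=2),cv2.copyMakeBorder(cv2.resize(snapshot("wrist")["color"],(400,300)),0,100,0,0,0)]))
E
```

```text
[-35.  39.  35. 124. -45.  31. 141.] 7.75 [ 0.52444634 -0.30282262  0.7962232 ]
box -58.434348594333464 0.44457472594134195 79.40734779131499
[-0.98, -0.04, 0.05] [0.003, -0.004, -0.0]
[-1.24, -0.04, -0.78] [0.003, -0.004, -0.0]
[-1.66, -0.04, -1.74] [0.003, -0.004, -0.0]
[-2.19, -0.04, -2.6] [0.003, -0.004, -0.0]
[-2.8, -0.03, -3.32] [0.003, -0.004, -0.0]
[-3.49, -0.03, -3.88] [0.003, -0.004, -0.0]
[-4.24, -0.03, -4.27] [0.003, -0.004, -0.0]
[-5.03, -0.03, -4.51] [0.003, -0.004, -0.0]
[-5.57, -0.03, -4.58] [0.003, -0.004, -0.0]
[-6.12, -0.03, -4.59] [0.003, -0.004, -0.0]
[-6.34, -0.03, -4.58] [0.003, -0.004, -0.0]
```

View pics/p3.png

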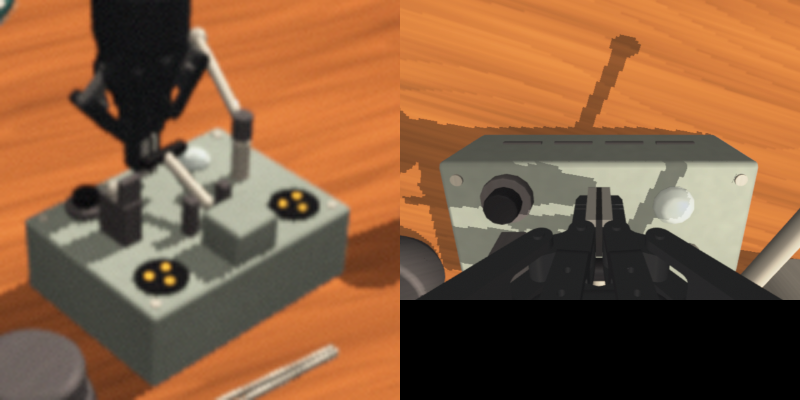

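Finger is in front of the dropped bar, in line with it. I'll ease into contact.

arm_command([
  {"linear": [-0.3, 0, 0], "dr": [0, 0, 0], "hand": 0},
  {"linear": [-0.6, 0, 0], "dr": [0, 0, 0], "hand": 0},
  {"linear": [-0.8, 0, 0], "dr": [0, 0, 0], "hand": 0},
  {"linear": [-0.9, 0, -0.1], "dr": [0, 0, 0], "hand": 0},
  {"linear": [-1, 0, -0.3], "dr": [0, 0, 0], "hand": 0},
  {"linear": [-1.1, 0, -0.6], "dr": [0, 0, 0], "hand": 0},
  {"linear": [-1.2, 0, -0.9], "dr": [0, 0, 0], "hand": 0},
])

```text
time_s: 8.55
tool_pos: [536.5, 53.3, 87.5]
tool_rot: [179.8, -0.5, -163.8]
wrist_force: [-2.0, -0.7, -2.1]
opening: 0.2
grip_force: 1.1
```

arm_command([
  {"linear": [-0.2, 0, -0.5], "dr": [0, 0, 0], "hand": 0},
  {"linear": [-0.5, 0, -1], "dr": [0, 0, 0], "hand": 0},
  {"linear": [-0.75, 0, -1.4], "dr": [0, 0, 0], "hand": 0},
  {"linear": [-1, 0, -1.8], "dr": [0, 0, 0], "hand": 0},
  {"linear": [-1.3, 0, -2.15], "dr": [0, 0, 0], "hand": 0},
  {"linear": [-1.6, 0, -2.5], "dr": [0, 0, 0], "hand": 0},
  {"linear": [-1.9, 0, -2.8], "dr": [0, 0, 0], "hand": 0},
  {"linear": [-2.2, 0, -3], "dr": [0, 0, 0], "hand": 0},
])

```text
time_s: 9.35
tool_pos: [558.7, 59.6, 117.9]
tool_rot: [179.8, -0.4, -163.8]
wrist_force: [-6.4, -1.4, 2.3]
opening: 0.0
grip_force: 3.1
```

arm_command([
  {"linear": [-0.3, 0, -0.2], "dr": [0, 0, 0], "hand": 0},
  {"linear": [-0.6, 0, -0.4], "dr": [0, 0, 0], "hand": 0},
  {"linear": [-0.9, 0, -0.5], "dr": [0, 0, 0], "hand": 0},
  {"linear": [-1.2, 0, -0.6], "dr": [0, 0, 0], "hand": 0},
  {"linear": [-1.5, 0, -0.7], "dr": [0, 0, 0], "hand": 0},
  {"linear": [-1.8, 0, -0.7], "dr": [0, 0, 0], "hand": 0},
  {"linear": [-2.1, 0, -0.7], "dr": [0, 0, 0], "hand": 0},
  {"linear": [-2.3, 0, -0.7], "dr": [0, 0, 0], "hand": 0},
  {"linear": [-2.5, 0, -0.7], "dr": [0, 0, 0], "hand": 0},
])

```text
time_s: 10.25
tool_pos: [583.0, 66.0, 125.0]
tool_rot: [179.8, -0.4, -163.8]
wrist_force: [-5.4, -0.7, 4.2]
opening: 0.0
grip_force: 2.7
```

arm_command([
  {"linear": [-0.1, 0, 0], "dr": [0, 0, 0], "hand": 0},
  {"linear": [-0.2, 0, 0], "dr": [0, 0, 0], "hand": 0},
  {"linear": [-0.3, 0, 0], "dr": [0, 0, 0], "hand": 0},
  {"linear": [-0.4, 0, 0], "dr": [0, 0, 0], "hand": 0},
])

```text
time_s: 10.65
tool_pos: [587.4, 67.4, 124.6]
tool_rot: [179.8, -0.3, -163.8]
wrist_force: [-4.1, -1.4, 3.1]
opening: -0.1
grip_force: 2.4
```

arm_command([
  {"linear": [-0.1, 0, 0], "dr": [0, 0, 0], "hand": 0},
  {"linear": [-0.2, 0, 0], "dr": [0, 0, 0], "hand": 0},
  {"linear": [-0.2, 0, 0], "dr": [0, 0, 0], "hand": 0},
])

```text
time_s: 10.95
tool_pos: [588.8, 67.9, 124.3]
tool_rot: [179.8, -0.4, -163.8]
wrist_force: [-4.7, -1.6, 2.7]
opening: 0.0
grip_force: 2.7
```

arm_command([
  {"linear": [-0.1, 0, 0], "dr": [0, 0, 0], "hand": 0},
  {"linear": [-0.2, 0, 0], "dr": [0, 0, 0], "hand": 0},
  {"linear": [-0.2, 0, 0], "dr": [0, 0, 0], "hand": 0},
])

```text
time_s: 11.25
tool_pos: [588.9, 67.9, 124.1]
tool_rot: [179.8, -0.6, -163.8]
wrist_force: [-8.3, -2.9, 6.5]
opening: -0.2
grip_force: 4.2
```

arm_command([
  {"linear": [-0.1, 0, 0], "dr": [0, 0, 0], "hand": 0},
  {"linear": [-0.2, 0, 0], "dr": [0, 0, 0], "hand": 0},
  {"linear": [-0.2, 0, 0], "dr": [0, 0, 0], "hand": 0},
])

```text
time_s: 11.55
tool_pos: [588.9, 67.9, 123.9]
tool_rot: [179.7, -0.8, -163.8]
wrist_force: [-10.8, -3.4, 8.9]
opening: 0.1
grip_force: 5.9
```

Force rises with no further motion, so the lever is at its end stop. Backing off.

arm_command([
  {"linear": [0.3, 0, 0], "dr": [0, 0, 0], "hand": 0},
  {"linear": [0.6, 0, 0], "dr": [0, 0, 0], "hand": 0},
  {"linear": [1.2, 0, 0], "dr": [0, 0, 0], "hand": 0},
  {"linear": [2.5, 0, -0.5], "dr": [0, 0, 0], "hand": 0},
  {"linear": [5, 0, -2], "dr": [0, 0, 0], "hand": 0},
  {"linear": [7, 0, -4], "dr": [0, 0, 0], "hand": 0},
  {"linear": [7, 0, -6], "dr": [0, 0, 0], "hand": 0},
  {"linear": [7, 0, -6], "dr": [0, 0, 0], "hand": 0},
])

```text
time_s: 12.35
tool_pos: [528.3, 49.6, 187.6]
tool_rot: [179.9, 0.1, -163.8]
wrist_force: [0.1, 0.4, 0.3]
opening: 0.2
grip_force: 0.0
```

```bash
python3 - <<'E'
from h import *
from bench import manip,snapshot
import cv2
b=np.load("b.npy");st=manip.read_state();print(st["q"].round(),st["time_s"],st["wrist_force"],st["tool_pos"])
# keeper path: off 20 behind bar axis, r=95, at TCP z 106
def kp(a,r,off,z):
    a=np.radians(a);u=np.array([-np.sin(a),-np.cos(a)]);t=np.array([np.cos(a),-np.sin(a)])
    q=np.array([-10,65])+r*u-off*t;return pose(b,(*q,z),0)
print("over"); inc(st,[kp(118,100,45,185),kp(118,100,45,106)])
print("swing"); inc(st,[kp(a,100,20,106) for a in (118,100,80,60,40,25,12,5,0)])
cv2.imwrite("pics/p4.png",np.hstack([cv2.resize(snapshot("scene")["color"][150:310,240:400],(400,400),interpolation=2),cv2.resize(snapshot("top")["color"][195:355,230:390],(400,400),interpolation=2)]))
E
```

```text
[-44.  31.  47. 121. -34.  42. 132.] 12.35 [0.07881581 0.36575011 0.34685281] [528.33842801  49.63880125 187.59085952]
over
[2.01, 15.22, 0.29] [0.003, 0.002, -0.001]
[2.03, 15.2, 8.19] [0.003, 0.002, -0.001]
swing
[3.2, 12.99, 8.19] [0.003, 0.002, -0.001]
[4.81, 10.24, 8.18] [0.003, 0.002, -0.001]
[5.5, 6.76, 8.17] [0.003, 0.002, -0.001]
[4.96, 3.26, 8.16] [0.003, 0.002, -0.001]
[3.26, 0.16, 8.15] [0.003, 0.002, -0.001]
[1.33, -1.68, 8.15] [0.003, 0.002, -0.001]
[-0.67, -2.83, 8.15] [0.003, 0.002, -0.001]
[-1.84, -3.25, 8.15] [0.003, 0.002, -0.001]
[-2.71, -3.46, 8.16] [0.003, 0.002, -0.001]
```

View pics/p4.png

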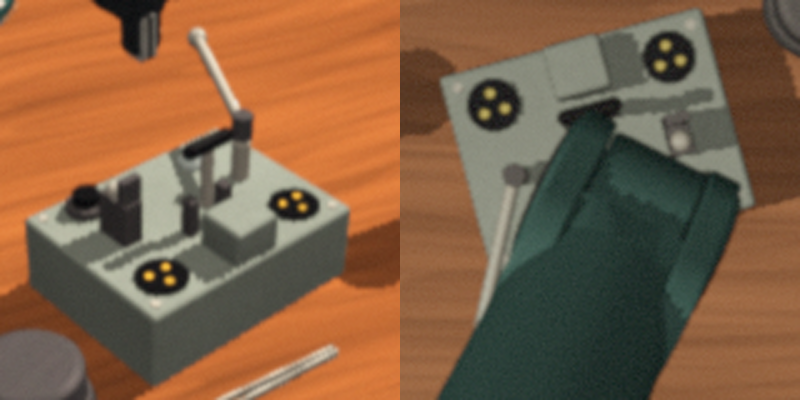

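Lever stands upright and latched with the fingers clear. Now over the open keeper bar to its far side, then down.

arm_command([
  {"linear": [0.3, 3, 0], "dr": [0, 0, 0], "hand": 0},
  {"linear": [0.5, 6, 0], "dr": [0, 0, 0], "hand": 0},
  {"linear": [0.7, 9, 0], "dr": [0, 0, 0], "hand": 0},
  {"linear": [0.9, 12, 0], "dr": [0, 0, 0], "hand": 0},
  {"linear": [0.9, 14.7, 0], "dr": [0, 0, 0], "hand": 0},
  {"linear": [0.9, 14.7, 1], "dr": [0, 0, 0], "hand": 0},
  {"linear": [0.9, 14.7, 4], "dr": [0, 0, 0], "hand": 0},
  {"linear": [0.9, 14.7, 7], "dr": [0, 0, 0], "hand": 0},
  {"linear": [0.9, 14.7, 8.2], "dr": [0, 0, 0], "hand": 0},
  {"linear": [0.9, 14.7, 8.2], "dr": [0, 0, 0], "hand": 0},
  {"linear": [0.9, 14.7, 8.2], "dr": [0, 0, 0], "hand": 0},
])

```text
time_s: 13.55
tool_pos: [476.7, 187.8, 103.5]
tool_rot: [179.9, -0.3, -163.9]
wrist_force: [0.9, -0.4, -0.2]
opening: -0.0
grip_force: 0.0
```

arm_command([
  {"linear": [0.4, -0.8, 0], "dr": [0, 0, 0], "hand": 0},
  {"linear": [0.8, -1.5, 0], "dr": [0, 0, 0], "hand": 0},
  {"linear": [1.2, -2.2, 0], "dr": [0, 0, 0], "hand": 0},
  {"linear": [1.6, -2.8, 0], "dr": [0, 0, 0], "hand": 0},
  {"linear": [2, -3.5, 0], "dr": [0, 0, 0], "hand": 0},
  {"linear": [2.4, -4.1, 0], "dr": [0, 0, 0], "hand": 0},
  {"linear": [2.7, -4.7, 0], "dr": [0, 0, 0], "hand": 0},
  {"linear": [2.9, -5.4, 0], "dr": [0, 0, 0], "hand": 0},
  {"linear": [3.1, -6.1, 0], "dr": [0, 0, 0], "hand": 0},
  {"linear": [3.3, -6.9, 0], "dr": [0, 0, 0], "hand": 0},
  {"linear": [3.4, -7.7, 0], "dr": [0, 0, 0], "hand": 0},
  {"linear": [3.4, -8.5, 0], "dr": [0, 0, 0], "hand": 0},
  {"linear": [3.3, -9.3, 0], "dr": [0, 0, 0], "hand": 0},
  {"linear": [3.2, -10, 0], "dr": [0, 0, 0], "hand": 0},
  {"linear": [3, -10.8, 0], "dr": [0, 0, 0], "hand": 0},
])

```text
time_s: 15.05
tool_pos: [477.4, 75.9, 103.0]
tool_rot: [179.8, -0.4, -163.8]
wrist_force: [-0.0, 1.1, -0.4]
opening: -0.0
grip_force: 0.3
```

arm_command([
  {"linear": [-0.3, -0.7, 0], "dr": [0, 0, 0], "hand": 0},
  {"linear": [-0.6, -1.4, 0], "dr": [0, 0, 0], "hand": 0},
  {"linear": [-1, -2.1, 0], "dr": [0, 0, 0], "hand": 0},
  {"linear": [-1.4, -2.8, 0], "dr": [0, 0, 0], "hand": 0},
  {"linear": [-1.9, -3.4, 0], "dr": [0, 0, 0], "hand": 0},
  {"linear": [-2.5, -4, 0], "dr": [0, 0, 0], "hand": 0},
  {"linear": [-3.1, -4.5, 0], "dr": [0, 0, 0], "hand": 0},
  {"linear": [-3.6, -4.9, 0], "dr": [0, 0, 0], "hand": 0},
  {"linear": [-4.2, -5.2, 0], "dr": [0, 0, 0], "hand": 0},
  {"linear": [-4.8, -5.5, 0], "dr": [0, 0, 0], "hand": 0},
  {"linear": [-4.8, -5.5, 0], "dr": [0, 0, 0], "hand": 0},
])

```text
time_s: 16.15
tool_pos: [540.3, 36.8, 102.8]
tool_rot: [179.9, -0.2, -163.8]
wrist_force: [-0.1, 0.5, -0.3]
opening: -0.3
grip_force: 0.0
```

```bash
python3 - <<'E'
from h import *
from bench import manip,snapshot
import cv2
b=np.load("b.npy");st=manip.read_state();print(st["time_s"],st["wrist_force"])
c,s=np.cos(b[2]),np.sin(b[2]);d=st["tool_pos"]-[b[0],b[1],0];print("box",c*d[0]+s*d[1],-s*d[0]+c*d[1],d[2])
cv2.imwrite("pics/p5.png",np.hstack([cv2.resize(snapshot("scene")["color"][150:310,240:400],(400,400),interpolation=2),cv2.copyMakeBorder(cv2.resize(snapshot("wrist")["color"],(400,300)),0,100,0,0,0)]))
E
```

```text
16.15 [-0.10782681  0.47697473 -0.34622448]
box -49.346210883811366 -16.27662803048878 102.75107037516689
```

View pics/p5.png

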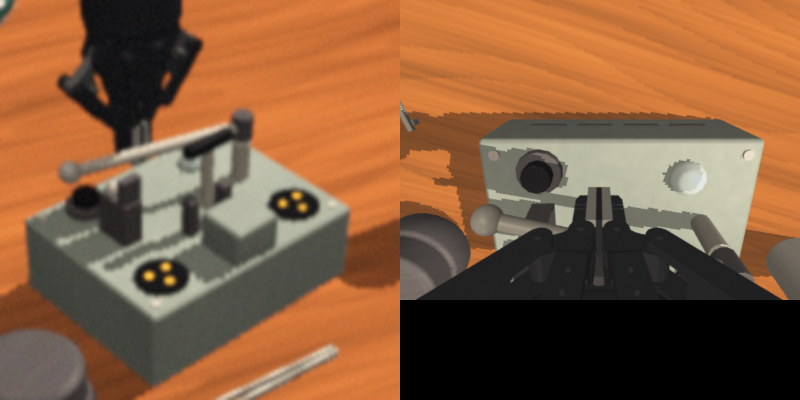

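The bar is in front of the lever, near the catch and ahead of the finger (knob at (68,172) in the left crop). Pushing gently towards the click.

arm_command([
  {"linear": [-0.4, -0.2, 0], "dr": [0, 0, 0], "hand": 0},
  {"linear": [-0.7, -0.3, 0], "dr": [0, 0, 0], "hand": 0},
  {"linear": [-1, -0.4, 0], "dr": [0, 0, 0], "hand": 0},
  {"linear": [-1.2, -0.5, 0], "dr": [0, 0, 0], "hand": 0},
  {"linear": [-1.4, -0.5, 0], "dr": [0, 0, 0], "hand": 0},
  {"linear": [-1.6, -0.5, 0], "dr": [0, 0, 0], "hand": 0},
  {"linear": [-1.8, -0.5, 0], "dr": [0, 0, 0], "hand": 0},
])

```text
time_s: 16.95
tool_pos: [555.7, 36.2, 102.3]
tool_rot: [179.8, -0.5, -163.9]
wrist_force: [-4.4, -2.2, 2.3]
opening: -0.2
grip_force: 1.9
```

arm_command([
  {"linear": [-0.15, 0, 0], "dr": [0, 0, 0], "hand": 0},
  {"linear": [-0.3, 0, 0], "dr": [0, 0, 0], "hand": 0},
  {"linear": [-0.45, 0, 0], "dr": [0, 0, 0], "hand": 0},
  {"linear": [-0.6, 0, 0], "dr": [0, 0, 0], "hand": 0},
])

```text
time_s: 17.35
tool_pos: [563.5, 39.2, 102.5]
tool_rot: [179.8, -0.3, -163.7]
wrist_force: [-3.9, -1.1, 2.0]
opening: -0.0
grip_force: 1.6
```

arm_command([
  {"linear": [-0.1, 0, 0], "dr": [0, 0, 0], "hand": 0},
  {"linear": [-0.2, 0, 0], "dr": [0, 0, 0], "hand": 0},
  {"linear": [-0.2, 0, 0], "dr": [0, 0, 0], "hand": 0},
])

```text
time_s: 17.65
tool_pos: [563.5, 39.3, 102.3]
tool_rot: [179.8, -0.5, -163.8]
wrist_force: [-4.2, -1.3, 3.3]
opening: 0.1
grip_force: 2.5
```

arm_command([
  {"linear": [-0.15, 0, 0], "dr": [0, 0, 0], "hand": 0},
  {"linear": [-0.3, 0, 0], "dr": [0, 0, 0], "hand": 0},
  {"linear": [-0.4, 0, 0], "dr": [0, 0, 0], "hand": 0},
  {"linear": [-0.4, 0, 0], "dr": [0, 0, 0], "hand": 0},
])

```text
time_s: 18.05
tool_pos: [563.6, 39.4, 101.9]
tool_rot: [179.6, -0.9, -163.8]
wrist_force: [-11.1, -3.4, 7.0]
opening: 0.0
grip_force: 5.5
```

Hard against the back stop. Backing off and raising.

arm_command([
  {"linear": [0.3, 0, 0], "dr": [0, 0, 0], "hand": 0},
  {"linear": [0.8, 0, 0], "dr": [0, 0, 0], "hand": 0},
  {"linear": [1.6, 0, 0], "dr": [0, 0, 0], "hand": 0},
  {"linear": [3, 0, 0], "dr": [0, 0, 0], "hand": 0},
  {"linear": [5, 0, -2], "dr": [0, 0, 0], "hand": 0},
  {"linear": [7, 0, -5], "dr": [0, 0, 0], "hand": 0},
  {"linear": [8, 0, -9], "dr": [0, 0, 0], "hand": 0},
  {"linear": [8, 0, -13], "dr": [0, 0, 0], "hand": 0},
  {"linear": [8, 0, -15], "dr": [0, 0, 0], "hand": 0},
  {"linear": [8, 0, -15], "dr": [0, 0, 0], "hand": 0},
  {"linear": [8, 0, -15], "dr": [0, 0, 0], "hand": 0},
])

```text
time_s: 19.15
tool_pos: [492.6, 18.4, 252.8]
tool_rot: [179.8, -0.3, -163.8]
wrist_force: [-0.4, 0.2, -0.4]
opening: -0.2
grip_force: 0.0
```

```bash
python3 - <<'E'
from h import *
from bench import snapshot
import cv2
cv2.imwrite("pics/p6.png",np.hstack([cv2.resize(snapshot("scene")["color"][150:310,240:400],(400,400),interpolation=2),cv2.copyMakeBorder(cv2.resize(snapshot("wrist")["color"],(400,300)),0,100,0,0,0)]))
E
```

```text
(no output)
```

View pics/p6.png

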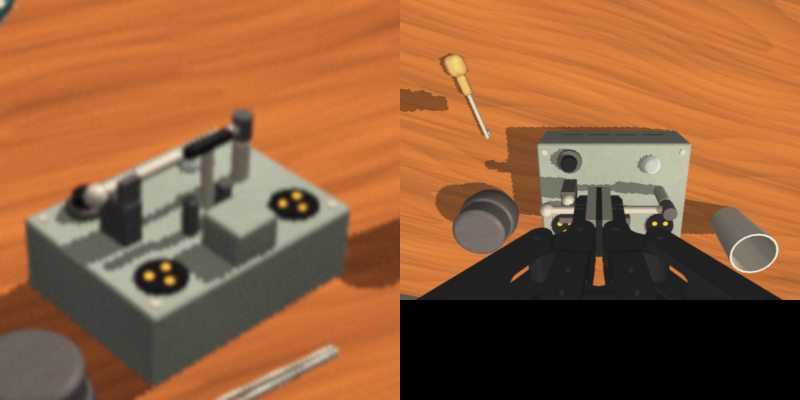

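The bar lies parallel to the box in its catch (knob at (95,195) left, bar level at row 210 right). The lever is up, the button is up and the tools haven't moved.

```bash
python3 -c "
from bench import manip
print(manip.close_job())"
```

```text
the job is handed in; nothing more can be done
None
```

The trip test is done and the job handed in at about 19 s of the 58 s limit: the button press dropped the lever, I lifted it back until it latched, and the keeper bar is shut against its back stop, with the tools still in place in the last picture (the hand-in returned no verdict).

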